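# Flag the magnet that lacks its sleeve

### The arm

A 7-joint arm with a two-finger parallel gripper is mounted at the origin on the work surface. World frame = base frame: x ahead of the robot, y to its left, z up, the work surface at z = 0. Lengths are in m, angles in rad, forces in N, time in s.
With the tool pointing down it reaches from about 0.4 to 0.85 m from the base axis. Payload 4.5 kg.
Tool frame: the origin (TCP) lies between the finger pads, 19 mm behind the fingertips; this is the grasp point; z points along the fingers, y is the line along which they close (so a half turn about z gives the same grasp; the last joint's range is limited). The gripper opens to 85 mm and grips with 20 to 120 N. Pads are 22 mm wide; open, the fingers measure 114 mm over their backs; the gripper's body (76 mm by 85 mm) begins 54 mm behind the grasp point. The pads swing forward as they close: fully open they stand 13 mm farther back than shut.
Start: joints at [1.278, 0.689, -0.195, 1.565, 0.157, 0.902, -0.215], TCP at [0.201, -0.592, 0.25] pointing down, gripper open.
Joint ranges: [-3.01, 3.01], [-0.46, 2.08], [-1.47, 1.51], [0.13, 2.56], [-1, 4.14], [0.04, 2.09], [-2.66, 2.66]. Speed limits (rad/s): [2.57, 2.57, 3.14, 3.14, 3.14, 3.14, 3.14].

### API

Orientations are given as a 3x3 rotation matrix whose columns are the frame's x, y, z axes.
In Python, from plant import bot gives the robot as it stands.
- The arm moves only by the tool carry_out, never from a script. Its argument "steps" is a list of rows, each an object with "linear": the shift along the tool's x, y, z in m, a list of three; "yaw": the turn about the tool's z in rad. In form: [{"linear": [dx, dy, dz], "yaw": yaw}, ...]. A call has exactly 8 rows; each row is the pose to reach, as a shift and turn from the pose commanded when the call began, along the tool's axes at that moment; what a row does not reach only later rows make up. A row lasts 1/10 s, in which the tool goes at most 50 mm and 8.59 degrees, less where a joint would pass 70% of its speed; a pose out of reach is approached as far as the arm can. A call with a gripper value outside its range is refused whole. "fingers" is the gripper command: -1 is shut, 1 is fully open, values between are in proportion, set as the call begins (left out, the last holds). The fingers move at their own pace and stop on an object; the grip force is fixed at half the most. Time passes only in rows, so rows that repeat a pose let the fingers close, or fill a call up. It gives the time, the measured TCP pose, the force, the opening and the grip force at its end, in the units of the state.
- bot.state(): the state, without advancing time (a new reading comes with each control period).
- bot.camera(name): name is "side" or "top"; returns a dict with "color" (480x640x3 uint8, red, green, blue), "camera_matrix" (3x3 intrinsics, pixels), "position" and "orientation" of the camera in the world. Camera axes: x right, y up, looking along -z (the intrinsics and any distortion apply to the point x, -y, -z); pixel columns grow to the right and rows downward; lengths in m; the calibration is good to about 2 mm. A picture is of the moment at which its call begins. There is no depth.
- bot.job_done(): hands the job in; it is judged then, once.
The state is a dict: "clock": time; "qpos": joint angles; "joint_velocities": joint speeds; "effort": joint torques, N m; "eef_pos": TCP position; "tool_rot": TCP orientation; "contact_force": force on the tool from outside, world axes, zero at the start; "wrist_torque": the same for the moment, N m; "finger_gap": finger opening in m; "grasp_force": force on a finger pad.
Only numpy, scipy, OpenCV 4.12 (cv2) and the standard library are available. Lean on these libraries where they do the work, as an engineer would, in place of code of your own. Each camera call takes 0.05 s, during which the arm holds its last target. There are 200 camera calls.

### The job

One of the magnets on the assembly board has no sleeve fitted. Point it out for the station's inspection sensor: hold the fingertips a finger's breadth or two above its centre, pointing straight down, for two full seconds, touching no magnet and not dipping down over any other one; then confirm by pressing the wider of the two buttons on the control box fully down, not the narrow one, and letting it come back up. Leave the magnets, the spare sleeve and all the other things on the table where they are.

Things in the scene. Friction and masses are not known exactly. Their poses are not given: they have to be found in the camera images.
- magnet_bare: loose speaker magnet WITHOUT a sleeve, the one to point at: the black ferrite disc is 72 mm across and 18 mm high, standing upright on the board; origin at the centre of its underside, z up; only a low steel stub, 20 mm across and 4 mm high, stands on its middle
- bare_top (a point): top centre of that magnet's stub, 22 mm above the magnet's underside; z up. The sensor counts the robot as pointing at it while the tool point (TCP) is within 25 mm sideways of this point and 15 to 80 mm above it, with the fingers within 30 degrees of straight down; the fingertips stand ahead of the tool point, so about 45 mm above it is a safe height with the fingers shut
- magnet_1: loose speaker magnet with its sleeve fitted (four look alike): the black ferrite disc is 72 mm across and 18 mm high, standing upright on the board; origin at the centre of its underside, z up; an upright steel tube, 38 mm outside, 30 mm bore, stands on it up to 48 mm above its underside
- magnet_2: loose speaker magnet with its sleeve fitted (four look alike): the black ferrite disc is 72 mm across and 18 mm high, standing upright on the board; origin at the centre of its underside, z up; an upright steel tube, 38 mm outside, 30 mm bore, stands on it up to 48 mm above its underside
- magnet_3: loose speaker magnet with its sleeve fitted (four look alike): the black ferrite disc is 72 mm across and 18 mm high, standing upright on the board; origin at the centre of its underside, z up; an upright steel tube, 38 mm outside, 30 mm bore, stands on it up to 48 mm above its underside
- magnet_4: loose speaker magnet with its sleeve fitted (four look alike): the black ferrite disc is 72 mm across and 18 mm high, standing upright on the board; origin at the centre of its underside, z up; an upright steel tube, 38 mm outside, 30 mm bore, stands on it up to 48 mm above its underside
- magnet_1_top (a point): centre of the sleeve's top rim on magnet_1, 48 mm above the magnet's underside
- magnet_2_top (a point): centre of the sleeve's top rim on magnet_2, 48 mm above the magnet's underside
- magnet_3_top (a point): centre of the sleeve's top rim on magnet_3, 48 mm above the magnet's underside
- magnet_4_top (a point): centre of the sleeve's top rim on magnet_4, 48 mm above the magnet's underside
- board: fixed dark wooden board, 270 x 360 x 18 mm (x, y, z), origin at the centre of its underside; it has six places in two rows of three, 120 mm between rows (its x), 115 mm between neighbours (its y), which hold the five magnets and the spare sleeve in any order
- spare_sleeve: loose steel tube, 38 mm outside, 30 mm bore, 30 mm high, standing alone on the board; origin at the centre of its underside
- control_box: fixed grey box, 100 x 160 x 45 mm, origin at the centre of its underside; the two buttons stand on its top, 80 mm apart along its y, in either order
- wide_button_top (a point): centre of the top face of the wide push button, a grey cap 40 mm across; pressed straight down
- wide_button (a joint): travel of the wide button: 0 up, 0.006 m fully down; a spring needs 5 N to push it fully down and brings it back up
- narrow_button_top (a point): centre of the top face of the narrow push button, a grey cap 20 mm across; not to be pressed
- narrow_button (a joint): travel of the narrow button: 0 up, 0.006 m fully down
- basket: loose black metal loudspeaker frame, 160 mm across, 60 mm high, origin at the centre of its underside
- glue_bottle: loose white bottle, 56 mm across, 130 mm high, origin at the centre of its underside
- screwdriver: loose screwdriver lying on the table
- tape_roll: loose cardboard ring, 90 mm across, 25 mm high, lying flat, origin at the centre of its underside
- wrench: loose wrench lying on the table
Mind the look-alikes: they are no part of the job. What is shaped like the magnet_3 but blue or brown is not meant. What is shaped like the magnet_2 but orange is not meant.

How it is judged:
By the outcome, as a careful person would: the job done as asked, in the order asked, and still so for the second after the job is handed in, with the robot touching nothing.
It also fails if it takes over 42 s, if anything falls off the work surface, if the arm or the gripper's body presses on something with over 40 N, if the wrist force passes 120 N, or if a joint passes its speed limit or range.

## Working session

There is one attempt and no reset: what is moved stays moved. The work goes in short steps, Python scripts to look and compute and a tool call to move; the robot and the scene stay as the last step left them, time stands still between calls to the robot, and variables do not carry over. Pictures are saved under pics/ and viewed, at most 10 in all, crops included, and the job is handed in when it is done.

Besides the shell and the picture viewer there is one more tool, called after "Request:" as name([rows], argument=value, ...), one row to a line, values as JSON. carry_out: Moves the arm, as the interface text tells. Its arguments: {"type":"object","properties":{"steps":{"type":"array"},"fingers":{"type":"number"}},"required":["steps"]}

```bash
mkdir -p pics
python3 - <<'E'
from plant import bot
import cv2,pickle
d={}
for n in("top","side"):
    c=bot.camera(n);d[n]=c;cv2.imwrite(f"pics/{n}0.png",c["color"][...,::-1]);print(n,c["camera_matrix"],c["position"],c["orientation"],[k for k in c])
pickle.dump(d,open("c.pkl","wb"))
s=bot.state();print(s["clock"],s["eef_pos"],s["tool_rot"])
E
```

```text
top [[530.94346766   0.         314.34897234]
 [  0.         530.94346766 245.21239841]
 [  0.           0.           1.        ]] [ 0.30178313 -0.00697523  1.4021081 ] [[ 0.02120328  0.98196513 -0.18786938]
 [-0.9997718   0.0213144  -0.00142892]
 [ 0.00260117  0.1878568   0.98219298]] ['color', 'camera_matrix', 'position', 'orientation']
side [[576.44479765   0.         321.49870541]
 [  0.         576.44479765 237.58565317]
 [  0.           0.           1.        ]] [-0.12074913  0.82609933  1.11023056] [[-7.87630593e-01  4.28779747e-01 -4.42477092e-01]
 [-6.16147366e-01 -5.48915194e-01  5.64849124e-01]
 [-6.86534148e-04  7.17523545e-01  6.96533912e-01]] ['color', 'camera_matrix', 'position', 'orientation']
0.1 [ 0.20041287 -0.59140545  0.24926213] [[ 9.47047057e-01  3.21094173e-01 -6.36221015e-04]
 [ 3.21094787e-01 -9.47045782e-01  1.55701299e-03]
 [-1.02582630e-04 -1.67885182e-03 -9.99998585e-01]]
```

View pics/top0.png

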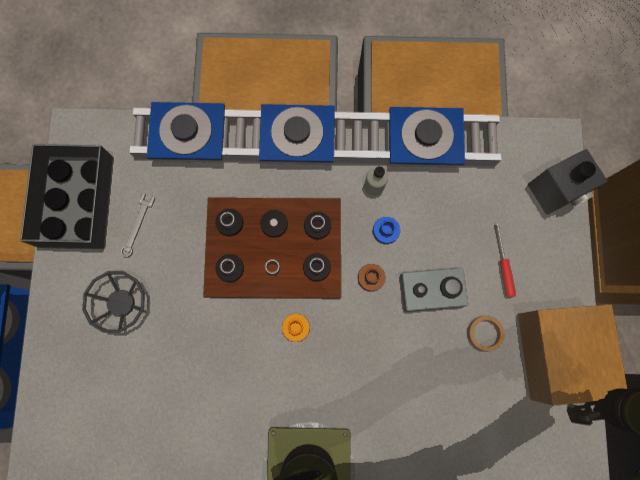

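View pics/side0.png

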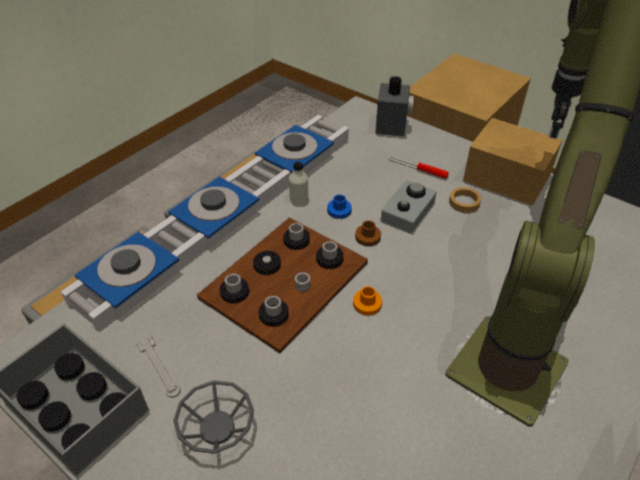

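The bare magnet is at about (274,222) in the top view and (267,260) in the side view. The wide button is at (451,287) top and (416,189) side, and the narrow one at (420,290) top. I'll triangulate these and look at crops.

```bash
cat > h.py <<'E'
import numpy as np
def ray(c,u,v):
    K=c["camera_matrix"];d=np.array([(u-K[0,2])/K[0,0],-(v-K[1,2])/K[1,1],-1])
    return np.array(c["position"]),np.array(c["orientation"])@d
def atz(c,u,v,z):
    p,d=ray(c,u,v);return p+d*(z-p[2])/d[2]
def tri(c1,a,c2,b):
    p,d=ray(c1,*a);q,e=ray(c2,*b);s=np.linalg.lstsq(np.c_[d,-e],q-p,rcond=None)[0]
    x,y=p+d*s[0],q+e*s[1];return (x+y)/2,np.linalg.norm(x-y)
E
python3 - <<'E'
import pickle,cv2,numpy as np
from h import *
d=pickle.load(open("c.pkl","rb"));t,s=d["top"],d["side"]
print("bare",tri(t,(274,222.5),s,(267,260)),atz(t,274,222.5,.04),atz(s,267,260,.04))
print("wide",tri(t,(451,287),s,(416,189)));print("narrow",tri(t,(420,290),s,(404,205)))
for z in(.05,.055,.06,.065):print(z,atz(t,451,287,z)[:2],atz(s,416,189,z)[:2])
print("carton",tri(t,(517,314),s,(480,123)),tri(t,(612,306),s,(559,141)), tri(t,(527,404),s,(470,150)))
for p in[(205,197),(341,199),(340,298),(204,296)]:print("board",atz(t,*p,.018)[:2])
for p in[(401,271),(465,267),(467,306),(405,311)]:print("box",atz(t,*p,.045)[:2])
a=cv2.resize(t["color"][255:325,390:480],None,fx=4,fy=4,interpolation=3);b=cv2.resize(s["color"][170:240,370:460],None,fx=4,fy=4,interpolation=3)
e=cv2.resize(t["color"][190:260,230:320],None,fx=4,fy=4,interpolation=3);f=cv2.resize(s["color"][225:295,225:315],None,fx=4,fy=4,interpolation=3)
cv2.imwrite("pics/crop.png",np.vstack([np.hstack([a,b]),np.hstack([e,f])])[...,::-1])
E
```

```text
bare (array([0.62335275, 0.10349693, 0.03188528]), np.float64(0.001275672414148902)) [0.62088689 0.10251044 0.04      ] [0.61838175 0.10915465 0.04      ]
wide (array([ 0.45881302, -0.35515021,  0.05503416]), np.float64(0.00030088331199137273))
narrow (array([ 0.4496867 , -0.27651851,  0.0527862 ]), np.float64(0.00026247805224176323))
0.05 [ 0.45926517 -0.35651968] [ 0.46171204 -0.3607158 ]
0.055 [ 0.45868281 -0.35522709] [ 0.45896518 -0.35511883]
0.06 [ 0.45810045 -0.3539345 ] [ 0.45621832 -0.34952186]
0.065 [ 0.4575181  -0.35264191] [ 0.45347146 -0.3439249 ]
carton (array([ 0.36488582, -0.44498423,  0.26966318]), np.float64(0.031516266166800394)) (array([ 0.31791293, -0.77602977,  0.07626198]), np.float64(0.20535278242954083)) (array([ 0.26240635, -0.40114481,  0.26789139]), np.float64(0.15926085687481492))
board [0.69260466 0.29297363]
board [ 0.69507065 -0.07419482]
board [ 0.42800918 -0.0747341 ]
board [0.42561848 0.27958044]
box [ 0.49850481 -0.22990344]
box [ 0.51250491 -0.39541309]
box [ 0.41211667 -0.39728699]
box [ 0.39605883 -0.23910752]
```

View pics/crop.png

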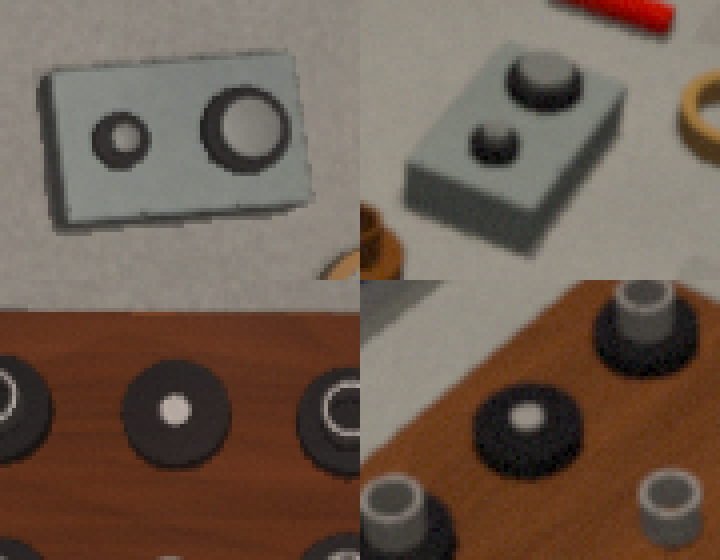

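Run:
```python
import pickle
from h import *
d=pickle.load(open("c.pkl","rb"));t,s=d["top"],d["side"]
print("bare",tri(t,(273.7,222.2),s,(266.7,259.2)),atz(t,273.7,222.2,.04),atz(s,266.7,259.2,.04))
print("wide",tri(t,(453,286.5),s,(416.5,187.5)));print("narrow",tri(t,(421.3,289.2),s,(404,202)))
for a,b in[((517,314),(470,150)),((612,306),(484,122)),((627,390),(559,141))]:print("carton",tri(t,a,s,b))
```

```text
bare (array([0.62343347, 0.10409303, 0.03528032]), np.float64(0.0014566409882003897)) [0.62168016 0.10332884 0.04      ] [0.62088646 0.1075147  0.04      ]
wide (array([ 0.46005994, -0.35971756,  0.05700699]), np.float64(0.000504494164042885))
narrow (array([ 0.4511145 , -0.2777961 ,  0.06213197]), np.float64(0.0010502591805456182))
carton (array([ 0.38144486, -0.48579278,  0.15230621]), np.float64(0.012838986402996425))
carton (array([ 0.42645113, -0.72745812,  0.10390618]), np.float64(0.026368493248124913))
carton (array([ 0.21294498, -0.7530988 ,  0.10810031]), np.float64(0.009361863852165295))
```

Request:
carry_out([
  {"linear": [0, 0, -0.03], "yaw": 0},
  {"linear": [0, 0, -0.07], "yaw": 0},
  {"linear": [0, 0, -0.11], "yaw": 0},
  {"linear": [0, 0, -0.15], "yaw": 0},
  {"linear": [0, 0, -0.18], "yaw": 0},
  {"linear": [0, 0, -0.2], "yaw": 0},
  {"linear": [0, 0, -0.2], "yaw": 0},
  {"linear": [0, 0, -0.2], "yaw": 0},
], fingers=-1)

```text
clock: 0.9
eef_pos: [0.2005, -0.5916, 0.4492]
tool_rot: [[0.947, 0.321, -0.0], [0.321, -0.947, 0.001], [-0.0, -0.001, -1.0]]
contact_force: [-0.6, -0.3, -0.2]
finger_gap: -0.0004
grasp_force: 0.0
```

Request:
carry_out([
  {"linear": [0.015, -0.013, 0], "yaw": 0},
  {"linear": [0.046, -0.039, 0], "yaw": 0},
  {"linear": [0.076, -0.064, 0], "yaw": 0},
  {"linear": [0.107, -0.09, 0], "yaw": 0},
  {"linear": [0.141, -0.119, 0], "yaw": 0},
  {"linear": [0.176, -0.148, 0], "yaw": 0},
  {"linear": [0.21, -0.177, 0], "yaw": 0},
  {"linear": [0.244, -0.206, 0], "yaw": 0},
])

```text
clock: 1.7
eef_pos: [0.3654, -0.3163, 0.4482]
tool_rot: [[0.947, 0.321, -0.003], [0.321, -0.947, 0.002], [-0.002, -0.003, -1.0]]
contact_force: [1.4, -0.0, 0.2]
finger_gap: 0.0001
grasp_force: 0.0
```

Request:
carry_out([
  {"linear": [0.034, -0.029, 0], "yaw": 0},
  {"linear": [0.068, -0.058, 0], "yaw": 0},
  {"linear": [0.102, -0.087, 0], "yaw": 0},
  {"linear": [0.136, -0.116, 0], "yaw": 0},
  {"linear": [0.17, -0.145, 0], "yaw": 0},
  {"linear": [0.204, -0.174, 0], "yaw": 0},
  {"linear": [0.23, -0.195, 0], "yaw": 0},
  {"linear": [0.245, -0.207, 0], "yaw": 0},
])

```text
clock: 2.5
eef_pos: [0.5314, -0.0402, 0.4479]
tool_rot: [[0.946, 0.326, -0.004], [0.326, -0.946, 0.002], [-0.003, -0.003, -1.0]]
contact_force: [-0.3, -0.2, 0.4]
finger_gap: -0.0
grasp_force: 0.0
```

Request:
carry_out([
  {"linear": [0.03, -0.025, 0], "yaw": 0},
  {"linear": [0.06, -0.051, 0], "yaw": 0},
  {"linear": [0.09, -0.076, 0], "yaw": 0},
  {"linear": [0.115, -0.097, 0], "yaw": 0},
  {"linear": [0.133, -0.112, 0], "yaw": 0},
  {"linear": [0.133, -0.112, 0.03], "yaw": 0},
  {"linear": [0.133, -0.112, 0.07], "yaw": 0},
  {"linear": [0.133, -0.112, 0.1], "yaw": 0},
])

```text
clock: 3.3
eef_pos: [0.6194, 0.1046, 0.3456]
tool_rot: [[0.947, 0.322, -0.006], [0.322, -0.947, -0.002], [-0.006, -0.0, -1.0]]
contact_force: [0.4, -0.8, 0.2]
finger_gap: 0.0002
grasp_force: 0.0
```

Request:
carry_out([
  {"linear": [0, 0, 0.03], "yaw": 0},
  {"linear": [0, 0, 0.06], "yaw": 0},
  {"linear": [0, 0, 0.09], "yaw": 0},
  {"linear": [0, 0, 0.12], "yaw": 0},
  {"linear": [0, 0, 0.15], "yaw": 0},
  {"linear": [0, 0, 0.17], "yaw": 0},
  {"linear": [0, 0, 0.18], "yaw": 0},
  {"linear": [0, 0, 0.18], "yaw": 0},
])

```text
clock: 4.1
eef_pos: [0.6194, 0.1045, 0.1676]
tool_rot: [[0.947, 0.321, -0.005], [0.321, -0.947, -0.001], [-0.005, -0.0, -1.0]]
contact_force: [-0.1, 0.9, -0.5]
finger_gap: 0.0001
grasp_force: 0.0
```

Run:
```python
from plant import bot
import cv2,numpy as np
a=bot.camera("top")["color"];b=bot.camera("side")["color"]
a=cv2.resize(a[170:310,190:370],None,fx=2.2,fy=2.2,interpolation=3);b=cv2.resize(b[190:330,190:370],None,fx=2.2,fy=2.2,interpolation=3)
cv2.imwrite("pics/p1.png",np.hstack([a,b])[...,::-1]);s=bot.state();print(s["eef_pos"],s["tool_rot"])
```

```text
[0.62131516 0.10509471 0.17020425] [[ 9.47051325e-01  3.21082145e-01  2.11084714e-04]
 [ 3.21082101e-01 -9.47051338e-01  2.17283822e-04]
 [ 2.69674017e-04 -1.38003408e-04 -9.99999954e-01]]
```

View pics/p1.png

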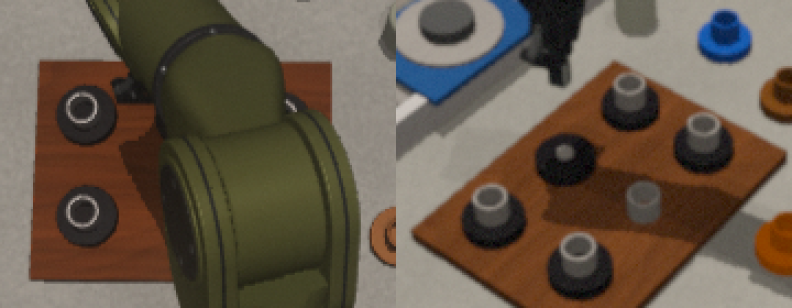

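In the side crop the closed fingertips at about (562,83) sit directly above the bare stub at (565,152). I'll descend and hold.

Request:
carry_out([
  {"linear": [0, 0, 0.02], "yaw": 0},
  {"linear": [0, 0, 0.04], "yaw": 0},
  {"linear": [0, 0, 0.06], "yaw": 0},
  {"linear": [0, 0, 0.075], "yaw": 0},
  {"linear": [0, 0, 0.083], "yaw": 0},
  {"linear": [0, 0, 0.083], "yaw": 0},
  {"linear": [0, 0, 0.083], "yaw": 0},
  {"linear": [0, 0, 0.083], "yaw": 0},
])

```text
clock: 5.0
eef_pos: [0.622, 0.1052, 0.088]
tool_rot: [[0.947, 0.321, 0.002], [0.321, -0.947, 0.0], [0.002, 0.0, -1.0]]
contact_force: [0.4, 0.1, -0.1]
finger_gap: 0.0003
grasp_force: 0.0
```

Request:
carry_out([
  {"linear": [0, 0, 0], "yaw": 0},
  {"linear": [0, 0, 0], "yaw": 0},
  {"linear": [0, 0, 0], "yaw": 0},
  {"linear": [0, 0, 0], "yaw": 0},
  {"linear": [0, 0, 0], "yaw": 0},
  {"linear": [0, 0, 0], "yaw": 0},
  {"linear": [0, 0, 0], "yaw": 0},
  {"linear": [0, 0, 0], "yaw": 0},
])

```text
clock: 5.8
eef_pos: [0.6212, 0.105, 0.0869]
tool_rot: [[0.947, 0.321, -0.0], [0.321, -0.947, -0.0], [-0.0, 0.0, -1.0]]
contact_force: [-0.3, -0.5, 0.5]
finger_gap: -0.0001
grasp_force: 0.0
```

Request:
carry_out([
  {"linear": [0, 0, 0], "yaw": 0},
  {"linear": [0, 0, 0], "yaw": 0},
  {"linear": [0, 0, 0], "yaw": 0},
  {"linear": [0, 0, 0], "yaw": 0},
  {"linear": [0, 0, 0], "yaw": 0},
  {"linear": [0, 0, 0], "yaw": 0},
  {"linear": [0, 0, 0], "yaw": 0},
  {"linear": [0, 0, 0], "yaw": 0},
])

```text
clock: 6.6
eef_pos: [0.6212, 0.1049, 0.087]
tool_rot: [[0.947, 0.321, 0.0], [0.321, -0.947, -0.0], [-0.0, 0.0, -1.0]]
contact_force: [0.6, -0.2, 0.1]
finger_gap: 0.0001
grasp_force: 0.0
```

Request:
carry_out([
  {"linear": [0, 0, 0], "yaw": 0},
  {"linear": [0, 0, 0], "yaw": 0},
  {"linear": [0, 0, 0], "yaw": 0},
  {"linear": [0, 0, 0], "yaw": 0},
  {"linear": [0, 0, 0], "yaw": 0},
  {"linear": [0, 0, 0], "yaw": 0},
  {"linear": [0, 0, 0], "yaw": 0},
  {"linear": [0, 0, 0], "yaw": 0},
])

```text
clock: 7.4
eef_pos: [0.6212, 0.1049, 0.087]
tool_rot: [[0.947, 0.321, 0.0], [0.321, -0.947, -0.0], [-0.0, 0.0, -1.0]]
contact_force: [0.5, -0.2, 0.7]
finger_gap: 0.0001
grasp_force: 0.0
```

Request:
carry_out([
  {"linear": [0, 0, 0], "yaw": 0},
  {"linear": [0, 0, 0], "yaw": 0},
  {"linear": [0, 0, -0.02], "yaw": 0},
  {"linear": [0, 0, -0.05], "yaw": 0},
  {"linear": [0, 0, -0.09], "yaw": 0},
  {"linear": [0, 0, -0.13], "yaw": 0},
  {"linear": [0, 0, -0.16], "yaw": 0},
  {"linear": [0, 0, -0.18], "yaw": 0},
])

```text
clock: 8.2
eef_pos: [0.622, 0.1053, 0.2699]
tool_rot: [[0.947, 0.321, 0.004], [0.321, -0.947, 0.001], [0.004, 0.0, -1.0]]
contact_force: [0.3, 0.1, 0.2]
finger_gap: 0.0
grasp_force: 0.0
```

Request:
carry_out([
  {"linear": [-0.012, 0.015, 0], "yaw": 0},
  {"linear": [-0.03, 0.039, 0], "yaw": 0},
  {"linear": [-0.052, 0.067, 0], "yaw": 0},
  {"linear": [-0.074, 0.095, 0], "yaw": 0},
  {"linear": [-0.096, 0.123, 0], "yaw": 0},
  {"linear": [-0.118, 0.152, 0], "yaw": 0},
  {"linear": [-0.14, 0.18, 0], "yaw": 0},
  {"linear": [-0.162, 0.208, 0], "yaw": 0},
])

```text
clock: 9.0
eef_pos: [0.5338, -0.1454, 0.2671]
tool_rot: [[0.947, 0.321, 0.0], [0.321, -0.947, -0.0], [0.0, 0.0, -1.0]]
contact_force: [0.7, -0.4, -0.3]
finger_gap: -0.0002
grasp_force: 0.0
```

Request:
carry_out([
  {"linear": [-0.022, 0.028, 0], "yaw": 0},
  {"linear": [-0.044, 0.057, 0], "yaw": 0},
  {"linear": [-0.066, 0.085, 0], "yaw": 0},
  {"linear": [-0.088, 0.113, 0], "yaw": 0},
  {"linear": [-0.11, 0.142, 0], "yaw": 0},
  {"linear": [-0.128, 0.165, 0], "yaw": 0},
  {"linear": [-0.139, 0.18, 0], "yaw": 0},
  {"linear": [-0.139, 0.18, 0], "yaw": 0},
])

```text
clock: 9.8
eef_pos: [0.4586, -0.3628, 0.2667]
tool_rot: [[0.949, 0.315, -0.001], [0.315, -0.949, -0.002], [-0.002, 0.001, -1.0]]
contact_force: [-0.0, 1.0, -0.0]
finger_gap: 0.0
grasp_force: 0.0
```

Request:
carry_out([
  {"linear": [0, 0, 0.02], "yaw": 0},
  {"linear": [0, 0, 0.05], "yaw": 0},
  {"linear": [0, 0, 0.08], "yaw": 0},
  {"linear": [0, 0, 0.11], "yaw": 0},
  {"linear": [0, 0, 0.13], "yaw": 0},
  {"linear": [0, 0, 0.14], "yaw": 0},
  {"linear": [0, 0, 0.14], "yaw": 0},
  {"linear": [0, 0, 0.14], "yaw": 0},
])

```text
clock: 10.6
eef_pos: [0.4616, -0.3589, 0.1279]
tool_rot: [[0.947, 0.322, 0.001], [0.322, -0.947, -0.0], [0.001, 0.001, -1.0]]
contact_force: [0.9, -1.0, 0.3]
finger_gap: 0.0001
grasp_force: 0.0
```

Run:
```python
from plant import bot
import cv2,numpy as np
a=bot.camera("top")["color"];b=bot.camera("side")["color"]
a=cv2.resize(a[230:340,370:510],None,fx=2.8,fy=2.8,interpolation=3);b=cv2.resize(b[140:250,350:490],None,fx=2.8,fy=2.8,interpolation=3)
cv2.imwrite("pics/p2.png",np.hstack([a,b])[...,::-1]);s=bot.state();print(s["eef_pos"])
```

```text
[ 0.46163979 -0.35936776  0.12831371]
```

View pics/p2.png

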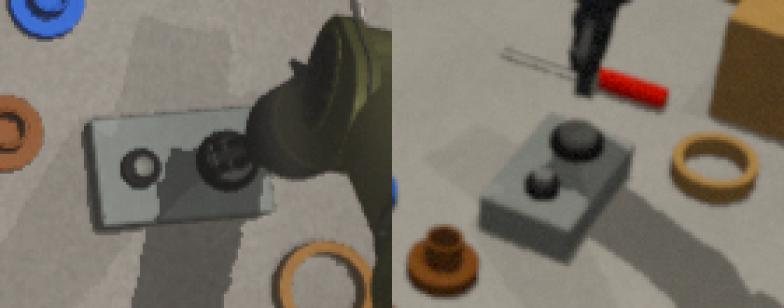

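The fingertips at about (584,95) in the side crop are above the wide button at (577,135). I'll approach and then press in small increments.

Request:
carry_out([
  {"linear": [0, 0, 0.02], "yaw": 0},
  {"linear": [0, 0, 0.035], "yaw": 0},
  {"linear": [0, 0, 0.042], "yaw": 0},
  {"linear": [0, 0, 0.045], "yaw": 0},
  {"linear": [0, 0, 0.048], "yaw": 0},
  {"linear": [0, 0, 0.05], "yaw": 0},
  {"linear": [0, 0, 0.05], "yaw": 0},
  {"linear": [0, 0, 0.05], "yaw": 0},
])

```text
clock: 11.5
eef_pos: [0.4607, -0.3592, 0.0796]
tool_rot: [[0.947, 0.321, 0.0], [0.321, -0.947, -0.001], [-0.0, 0.002, -1.0]]
contact_force: [-4.9, 3.2, 17.8]
finger_gap: 0.0004
grasp_force: 8.8
```

Request:
carry_out([
  {"linear": [0, 0, 0.001], "yaw": 0},
  {"linear": [0, 0, 0.002], "yaw": 0},
  {"linear": [0, 0, 0.003], "yaw": 0},
  {"linear": [0, 0, 0.003], "yaw": 0},
  {"linear": [0, 0, 0.003], "yaw": 0},
  {"linear": [0, 0, 0.003], "yaw": 0},
  {"linear": [0, 0, 0.003], "yaw": 0},
  {"linear": [0, 0, 0.003], "yaw": 0},
])

```text
clock: 12.3
eef_pos: [0.4608, -0.3593, 0.0792]
tool_rot: [[0.947, 0.321, 0.001], [0.321, -0.947, -0.003], [-0.0, 0.003, -1.0]]
contact_force: [-8.7, 5.7, 38.7]
finger_gap: -0.0
grasp_force: 19.4
```

Request:
carry_out([
  {"linear": [0, 0, -0.003], "yaw": 0},
  {"linear": [0, 0, -0.006], "yaw": 0},
  {"linear": [0, 0, -0.012], "yaw": 0},
  {"linear": [0, 0, -0.03], "yaw": 0},
  {"linear": [0, 0, -0.06], "yaw": 0},
  {"linear": [0, 0, -0.09], "yaw": 0},
  {"linear": [0, 0, -0.11], "yaw": 0},
  {"linear": [0, 0, -0.12], "yaw": 0},
])

```text
clock: 13.1
eef_pos: [0.4621, -0.3599, 0.1962]
tool_rot: [[0.947, 0.321, 0.004], [0.321, -0.947, -0.002], [0.003, 0.003, -1.0]]
contact_force: [0.4, -0.2, -0.7]
finger_gap: 0.0002
grasp_force: 0.0
```

Request:
carry_out([
  {"linear": [0, 0, 0], "yaw": 0},
  {"linear": [0, 0, 0], "yaw": 0},
  {"linear": [0, 0, 0], "yaw": 0},
  {"linear": [0, 0, 0], "yaw": 0},
  {"linear": [0, 0, 0], "yaw": 0},
  {"linear": [0, 0, 0], "yaw": 0},
  {"linear": [0, 0, 0], "yaw": 0},
  {"linear": [0, 0, 0], "yaw": 0},
])

```text
clock: 13.9
eef_pos: [0.4607, -0.3592, 0.194]
tool_rot: [[0.947, 0.321, -0.0], [0.321, -0.947, -0.0], [-0.0, 0.0, -1.0]]
contact_force: [0.7, 0.7, 1.0]
finger_gap: 0.0002
grasp_force: 0.0
```

Run:
```python
from plant import bot
import cv2
cv2.imwrite("pics/p3.png",bot.camera("side")["color"][...,::-1])
```

```text
(no output)
```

View pics/p3.png

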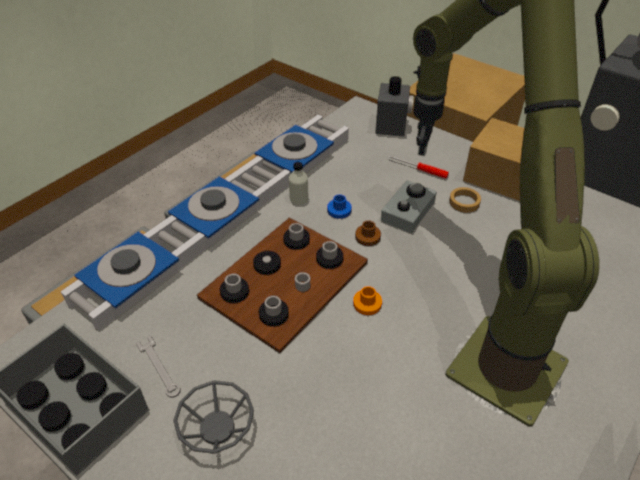

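Nothing has moved: the bare magnet is still at (267,260), the wide button is back up at (416,189), and the arm is clear of everything.

```bash
python3 -c "
from plant import bot
print(bot.job_done())"
```

```text
the job is handed in; nothing more can be done
None
```

I held the fingertips over the bare magnet for more than 2 s, pressed the wide button to its stop and released it, then handed the job in at about 14 s; the last picture shows nothing else moved, and no verdict was returned.

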